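# Hang the coating carrier level on the drying stand

### The arm

A 7-joint arm with a two-finger parallel gripper is mounted at the origin on the work surface. World frame = base frame: x ahead of the robot, y to its left, z up, the work surface at z = 0. Lengths are in m, angles in rad, forces in N, time in s.
With the tool pointing down it reaches from about 0.35 to 0.9 m from the base axis. Payload 7.2 kg.
Tool frame: the origin (TCP) lies between the finger pads; the fingertips stand env.nose_length ahead of it and the grasp point (between the pads) is the TCP (env.nose_length is the distance from the TCP to the fingertips, in m); z points along the fingers, y is the line along which they close (so a half turn about z gives the same grasp; the last joint's range is limited). The gripper opens to 88 mm and grips with 3 to 60 N. Pads are 20 mm wide; open, the fingers measure 115 mm over their backs; the gripper's body (75 mm by 178 mm) begins 61 mm behind the grasp point.
Start: joints at [1.27, 0.411, -0.013, 1.596, 0.006, 1.134, -0.082], TCP at [0.144, -0.608, 0.242] pointing down, gripper open.
Joint ranges: [-2.95, 2.95], [-0.29, 1.99], [-1.47, 1.44], [0.14, 2.54], [-1.03, 4.17], [0.13, 1.85], [-2.86, 2.86]. Speed limits (rad/s): [2.39, 2.39, 3.01, 3.01, 3.14, 3.14, 3.14].

### API

Orientations are given as a 3x3 rotation matrix whose columns are the frame's x, y, z axes.
In Python, from cell import env gives the robot as it stands.
- The arm moves only by the tool shift_gripper, called after "Request:" in YAML: its name, and indented under it one key for each argument. Schema: {"type":"object","properties":{"steps":{"type":"array","items":{"type":"object","properties":{"wx":{"type":"number"},"wy":{"type":"number"},"wz":{"type":"number"},"tx":{"type":"number"},"ty":{"type":"number"},"tz":{"type":"number"},"finger_gap":{"type":"number"}},"additionalProperties":false,"required":["finger_gap"]},"minItems":1,"maxItems":12},"squeeze":{"type":"number"},"only":{"type":"string"},"quiet":{"type":"boolean"},"lines":{"type":"string"}},"required":["steps"],"additionalProperties":false}. steps is a list of rows, 1 to 12 of them, each an object with the fields wx, wy, wz (a rotation vector in fractions of the full range, 1 being 2 pi rad), tx, ty, tz (the shift in parts of the range, where 1.0 means 0.8 m), finger_gap (the finger opening in m); a field left out counts as zero (the opening has to be given); each row is the pose to reach, as a shift and turn from the pose commanded when the call began, along the tool's axes at that moment; what a row does not reach only later rows make up. A row lasts 1/8 s, in which the tool goes at most 0.0625 m and 0.188 rad, less where a joint would pass 70% of its speed; a pose out of reach is approached as far as the arm can. The fingers move at their own pace and stop on an object; squeeze is the grip in N (left out, the last holds). Time passes only in rows, so rows that do not move let the fingers close. The tool returns the time, the measured TCP pose, the force, the opening and the grip force at its end. only (a regular expression) keeps the lines of the reply that match it, lines (a string "A,B") keeps lines A to B, and quiet returns only ok. No shift or turn number may pass 1 either way. Input that does not fit is refused with a message, and nothing moves.
- env.observe(): the state, without advancing time (a new reading comes with each control period).
- env.camera(name): name is "scene" or "top" or "wrist"; returns a dict with "color" (400x640x3 uint8, red, green, blue), "camera_matrix" (3x3 intrinsics, pixels), "D" ([k1, k2, p1, p2, k3] as OpenCV has them; the pictures are not rectified), "xyz" and "attitude" of the camera in the world; the wrist camera has in their place "tool_from_camera" (4x4, takes a point from camera to tool coordinates, whose origin is the TCP and whose axes are the flange's). Camera axes: x right, y down, z forward; pixel columns grow to the right and rows downward; lengths in m; the calibration is good to about 2 mm. A picture is of the moment at which its call begins: read the wrist's pose just before it. There is no depth.
- env.sign_off(): hands the job in; it is judged then, once.
The state is a dict: "clock": time; "qpos": joint angles; "joint_vel": joint speeds; "joint_torque": joint torques, N m; "position": TCP position; "eef_rot": TCP orientation; "force": force on the tool from outside, world axes, zero at the start; "moment": the same for the moment, N m; "gripper_width": finger opening in m; "grasp_force": force on a finger pad.
Only numpy, scipy, OpenCV 4.12 (cv2) and the standard library are available. Lean on these libraries where they do the work, as an engineer would, in place of code of your own. Each camera call takes 0.05 s, during which the arm holds its last target. There are 200 camera calls.

### The job

The two parts in the blue carrier have just been lacquered and must dry level: lift the carrier and hang it on the pin of the drying stand by whichever of the three holes in its upright plate makes it hang level. The transformer is heavy and the white case is empty. Leave both parts in their pockets, and leave the carrier hanging still and free.

Things in the scene. Friction and masses are not known exactly. Their poses are not given: they have to be found in the camera images.
- carrier: Loose 200 g carrier, in mm: blue tray 66 (x) x 182 (y) x 28, pockets centred at y = +-55. Origin: centre of underside, z up. Upright aluminium plate at x = 0, 8 thick (x), 124 wide (y), z = 62 to its top edge 165, on a web 36 wide; grip it across its thickness within 25 of the top. Three 28 dia. holes through it along x, centres z = 120, y = -36, 0, +36. Empty, it balances at y = 0.
- transformer: Transformer, loose in either pocket of the carrier: dark steel core, copper winding, yellow strip on top, 54 (x) x 60 (y) x 48 mm high, 450 to 575 g, weight at its middle. Origin: centre of its underside, on the pocket floor 4 mm above the carrier's underside; 2 mm play on each side.
- case: Empty white plastic case, loose in the other pocket, same outline 54 by 60 by 48 mm, about 40 g. Origin: centre of its underside.
- stand: Drying stand, fixed, in mm. Origin: on the bench, below where things hang on the pin. Level steel pin, 8 dia., axis at z = 175, along the stand's x: from the grey post (near face x = 75, 22 square, 180 high) to a free end at x = -43 with a red ball 12 dia. -x points roughly to the robot. Dark foot 12 thick, x = -10 to 120, 150 wide.

How it is judged:
At the end, for the whole second after the job is handed in: The carrier hangs on the stand's pin (its underside 30 to 62 mm above the bench), within 0.19 rad (11 degrees) of level, at rest or all but (under 80 mm/s and 0.6 rad/s), with the transformer and the case still down in their pockets (within 10 mm of the pocket floor) (z of carrier in the frame of stand between 0.03 and 0.062 m and x of carrier in the frame of stand between -0.06 and 0.065 m and y of carrier in the frame of stand between -0.07 and 0.07 m and angle between carrier's own z axis and vertical below 0.19 rad and contact force between carrier and stand above 3 N and linear speed of carrier below 0.08 m/s and angular speed of carrier below 0.6 rad/s and z of each of transformer, case in the frame of carrier below 0.014 m and distance between each of transformer, case and carrier below 0.066 m); the robot touches nothing.
It also fails if it takes over 54 s, if anything falls off the work surface, if the arm or the gripper's body presses on something with over 40 N, if the wrist force passes 120 N, or if a joint passes its speed limit or range.

## Working session

There is one attempt and no reset: what is moved stays moved. The work goes in short steps, Python scripts to look and compute and a tool call to move; the robot and the scene stay as the last step left them, time stands still between calls to the robot, and variables do not carry over. Pictures are saved under pics/ and viewed, at most 10 in all, crops included, and the job is handed in when it is done.

```bash
ls; mkdir -p pics
```

Create h.py:
```python
import numpy as np, cv2
from cell import env
def save(n,f):
    c=env.camera(n); cv2.imwrite(f,c["color"][:,:,::-1]); return c
def pose(c,o=None):
    if "xyz" in c:
        return np.array(c["attitude"]),np.array(c["xyz"])
    T=np.array(c["tool_from_camera"]); R=np.array(o["eef_rot"]); return R@T[:3,:3],R@T[:3,3]+np.array(o["position"])
def ray(c,px,o=None):
    R,t=pose(c,o)
    p=cv2.undistortPoints(np.array(px,float).reshape(-1,1,2),np.array(c["camera_matrix"]),np.array(c["D"]))[:,0]
    d=np.c_[p,np.ones(len(p))]@R.T
    return t,d
def onz(c,px,z,o=None):
    t,d=ray(c,px,o); return t+d*((z-t[2])/d[:,2])[:,None]
```

Run:
```python
from h import *
import pickle
o=env.observe(); print({k:np.round(v,3).tolist() for k,v in o.items()},env.nose_length)
D={n:save(n,f"pics/{n}0.png") for n in("scene","top")}
pickle.dump(D,open("c0.pkl","wb"))
for n in D: print(n,D[n]["xyz"],np.round(D[n]["attitude"],3).tolist(),D[n]["camera_matrix"][0])
```

```text
cell.py
pics
{'clock': 0.0, 'qpos': [1.27, 0.412, -0.013, 1.597, 0.006, 1.134, -0.082], 'joint_vel': [0.0, -0.001, -0.001, 0.001, 0.002, 0.0, -0.003], 'joint_torque': [-0.001, -58.794, 0.642, -29.107, -0.054, 0.018, 0.0], 'position': [0.144, -0.608, 0.241], 'eef_rot': [[0.973, 0.231, -0.0], [0.231, -0.973, 0.002], [-0.0, -0.002, -1.0]], 'force': [-0.491, 1.377, 0.017], 'moment': [0.014, 0.027, -0.039], 'grasp_force': 0.0, 'gripper_width': 0.088} 0.019
scene [1.25105463 0.04256239 0.53615653] [[-0.082, 0.582, -0.809], [0.996, 0.033, -0.078], [-0.019, -0.813, -0.582]] [469.88173366   0.         330.01572653]
top [3.36139994e-01 6.42454534e-04 1.10556544e+00] [[-0.016, -0.981, 0.193], [-1.0, 0.018, 0.005], [-0.008, -0.193, -0.981]] [515.83370429   0.         323.25370545]
```

View pics/scene0.png

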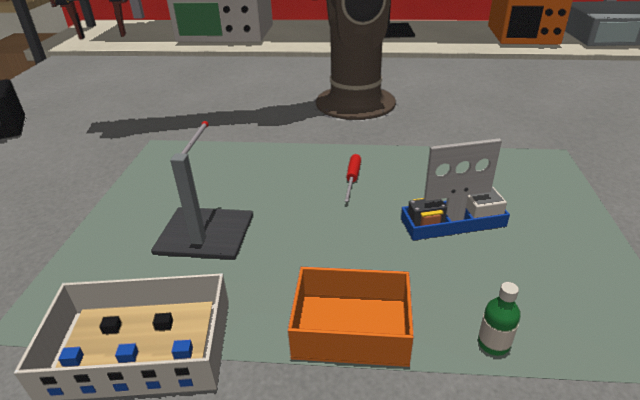

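View pics/top0.png

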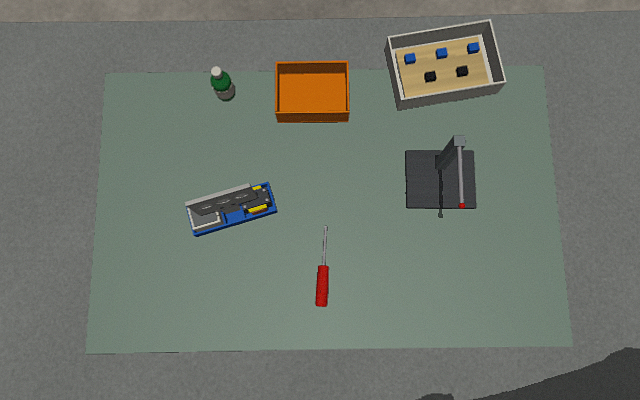

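The scene view shows the carrier at about (455,190), with the transformer on the stand side (image left, world -y). The stand is at (200,190) with its red ball at (205,124). The centre of mass therefore falls 33–36 mm toward the transformer, so I need the outer hole on that side. Next I'll crop for detail.

Run:
```python
from h import *
import pickle
D=pickle.load(open("c0.pkl","rb"))
def crop(n,x,y,w,h,W,H): return cv2.resize(D[n]["color"][y:y+h,x:x+w,::-1],(W,H),interpolation=cv2.INTER_CUBIC)
A=np.vstack([np.hstack([crop("top",180,170,100,75,400,300),crop("scene",395,130,120,110,400,300)]),np.hstack([crop("top",395,125,100,100,400,300),crop("scene",150,115,110,150,400,300)])])
cv2.imwrite("pics/crop1.png",A)
def cen(n,m,roi):
    x,y,w,h=roi; M=np.zeros_like(m);M[y:y+h,x:x+w]=m[y:y+h,x:x+w]
    return M
out={}
for n,roi in(("top",(440,195,40,20)),("scene",(190,110,30,25))):
    hsv=cv2.cvtColor(D[n]["color"],cv2.COLOR_RGB2HSV)
    m=cv2.inRange(hsv,(0,120,80),(8,255,255))|cv2.inRange(hsv,(172,120,80),(180,255,255))
    m=cen(n,m,roi); ys,xs=np.nonzero(m); print(n,len(xs),xs.mean(),ys.mean()); out[n]=(xs.mean(),ys.mean())
def tri(a,b):
    t1,d1=ray(D["top"],[a]);t2,d2=ray(D["scene"],[b]);d1,d2=d1[0],d2[0]
    s=np.linalg.lstsq(np.c_[d1,-d2],t2-t1,rcond=None)[0]; p,q=t1+s[0]*d1,t2+s[1]*d2
    return (p+q)/2,np.linalg.norm(p-q)
print("ball",tri(out["top"],out["scene"]), onz(D["top"],[out["top"]],.175), onz(D["scene"],[out["scene"]],.175))
hsv=cv2.cvtColor(D["top"]["color"],cv2.COLOR_RGB2HSV)
m=cen("top",cv2.inRange(hsv,(105,150,60),(125,255,255)),(170,160,120,90))
c=cv2.convexHull(np.vstack(cv2.findContours(m,0,1)[0]))
print("blue hull",c[:,0].tolist())
y=cen("top",cv2.inRange(hsv,(22,150,120),(32,255,255)),(170,160,120,90))
print("yellow",cv2.minAreaRect(cv2.findNonZero(y)))
hsv=cv2.cvtColor(D["scene"]["color"],cv2.COLOR_RGB2HSV)
m=cen("scene",cv2.inRange(hsv,(105,150,40),(125,255,255)),(390,180,130,70))
c=cv2.convexHull(np.vstack(cv2.findContours(m,0,1)[0])); print("scene blue",c[:,0].tolist())
```

```text
top 30 461.5 205.33333333333334
scene 18 204.88888888888889 122.44444444444444
ball (array([ 0.5127961 , -0.2471818 ,  0.17709132]), np.float64(0.0005084995546982543)) [[ 0.51312282 -0.24748321  0.175     ]] [[ 0.50840069 -0.24916729  0.175     ]]
blue hull [[276, 212], [220, 229], [196, 235], [194, 235], [193, 234], [188, 216], [187, 212], [251, 186], [258, 184], [266, 182], [267, 182], [268, 183], [273, 198], [276, 210]]
yellow ((254.1789093017578, 198.5963592529297), (23.083616256713867, 18.3902645111084), 73.3007583618164)
scene blue [[508, 217], [506, 225], [504, 226], [491, 228], [417, 239], [413, 239], [412, 238], [408, 231], [402, 219], [402, 207], [444, 201], [445, 201], [505, 210], [508, 213]]
```

View pics/crop1.png

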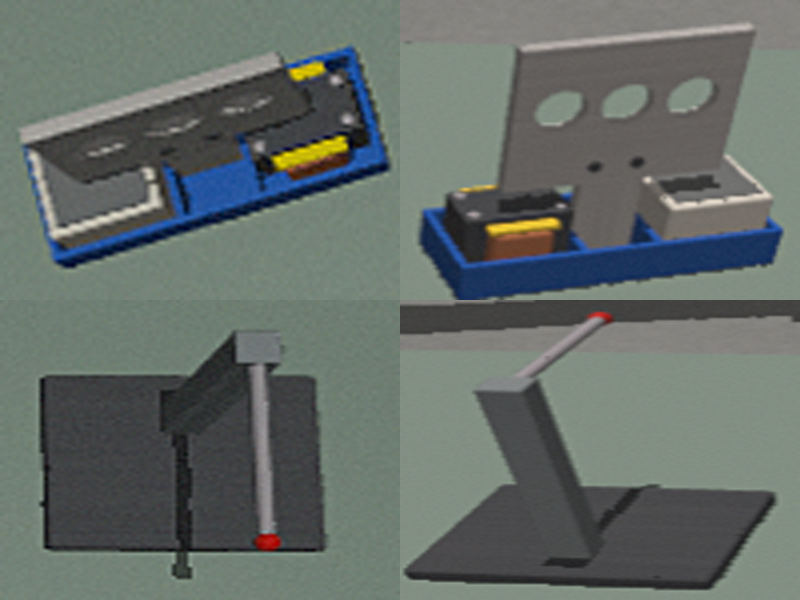

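Add to h.py:
```python
def tri(a,b,D):
    t1,d1=ray(D["top"],[a]);t2,d2=ray(D["scene"],[b]);d1,d2=d1[0],d2[0]
    s=np.linalg.lstsq(np.c_[d1,-d2],t2-t1,rcond=None)[0]; p,q=t1+s[0]*d1,t2+s[1]*d2
    return np.round((p+q)/2,4),np.linalg.norm(p-q).round(4)
```

Run:
```python
from h import *
import pickle
np.set_printoptions(suppress=True,precision=4)
D=pickle.load(open("c0.pkl","rb"));T=D["top"];S=D["scene"]
cT=lambda x,y:(180+x/4-.4,170+y/4-.4)
cS=lambda x,y:(395+(x-400)/3.333-.4,130+y/2.727-.4)
sT=lambda x,y:(395+x/4-.4,125+(y-300)/3-.4)
sS=lambda x,y:(150+(x-400)/3.636-.4,115+(y-300)/2-.4)
P=onz(T,[cT(23,137),cT(280,61)],.165);print("plate top",P,np.linalg.norm(P[0]-P[1]),P.mean(0))
Q=onz(S,[cS(517,47),cS(753,27)],.165);print("scene plate top (face near cam)",Q,np.linalg.norm(Q[0]-Q[1]),Q.mean(0))
print("tri",tri(cT(25,128),cS(753,27),D),tri(cT(275,53),cS(517,47),D))
u=(P[1]-P[0])/np.linalg.norm(P[1]-P[0]);print("dir",u,np.degrees(np.arctan2(u[0],-u[1])))
B=onz(T,[(267.5,182.5),(276.,211.5),(194,235),(187,212)],.028);print("tray rim",B,np.linalg.norm(B[0]-B[1]),np.linalg.norm(B[1]-B[2]))
print("scene rim",onz(S,[(402,207.5),(413,229.5),(508,213.5)],.028))
# post & foot
p=onz(T,[sT(235,330),sT(282,332),sT(280,362),sT(235,362)],.18);print("post",p,p.mean(0))
print("postS", onz(S,[sS(476,388),sS(505,393),sS(538,382),sS(508,377)],.18).mean(0))
f=onz(T,[sT(43,377),sT(315,377),sT(324,548),sT(45,548)],.012);print("foot",f,np.linalg.norm(f[0]-f[1]),np.linalg.norm(f[1]-f[2]),f.mean(0))
b=onz(T,[(461.5,205.3)],.175)[0]; d=p.mean(0)-b; print("len",np.linalg.norm(d[:2]),np.degrees(np.arctan2(d[1],d[0])))
```

```text
plate top [[0.527  0.2615 0.165 ]
 [0.5612 0.1427 0.165 ]] 0.12363466494632422 [0.5441 0.2021 0.165 ]
scene plate top (face near cam) [[0.5619 0.1417 0.165 ]
 [0.5305 0.2614 0.165 ]] 0.12377244959191157 [0.5462 0.2015 0.165 ]
tri (array([0.5313, 0.2609, 0.1653]), np.float64(0.0005)) (array([0.5645, 0.143 , 0.1666]), np.float64(0.0035))
dir [ 0.2762 -0.9611  0.    ] 16.034140221803757
tray rim [[0.5984 0.125  0.028 ]
 [0.5348 0.1066 0.028 ]
 [0.4876 0.279  0.028 ]
 [0.5371 0.2954 0.028 ]] 0.06623972301782802 0.1786506887905247
scene rim [[0.5433 0.107  0.028 ]
 [0.6073 0.1232 0.028 ]
 [0.5512 0.2959 0.028 ]]
post [[ 0.647  -0.24    0.18  ]
 [ 0.6452 -0.2617  0.18  ]
 [ 0.6258 -0.2595  0.18  ]
 [ 0.6262 -0.2387  0.18  ]] [ 0.636 -0.25   0.18 ]
postS [ 0.6408 -0.2488  0.18  ]
foot [[ 0.6696 -0.1765  0.012 ]
 [ 0.6665 -0.3249  0.012 ]
 [ 0.5394 -0.3207  0.012 ]
 [ 0.542  -0.1716  0.012 ]] 0.14847573823058885 0.12724971222566597 [ 0.6044 -0.2484  0.012 ]
len 0.12288188542342209 -1.148491096452959
```

Add to h.py:
```python
from scipy.spatial.transform import Rotation as Ro
def to(p,ny):
    "shift to world point p with tool y along horizontal angle ny (deg), pointing down"
    o=env.observe();R=np.array(o["eef_rot"]);a=np.radians(ny)
    y=np.array([np.cos(a),np.sin(a),0]);z=np.array([0,0,-1.]);G=np.c_[np.cross(y,z),y,z]
    print("rv",Ro.from_matrix(R.T@G).as_rotvec().round(4),"d",(R.T@(np.array(p)-o["position"])).round(4),"t",o["clock"])
```

```bash
python3 -c "
from h import *
to((.5485,.1842,.26),16.03)"
```

```text
rv [-1.2000e-03 -1.0000e-03 -1.6177e+00] d [ 0.5763 -0.6773 -0.0182] t 0.1
```

Careful with the scale: shifts go in shares of 0.8 m and turns go in shares of 2 pi rad. That gives: -0.677 m is -0.8463, 0.576 m is 0.72, -1.618 rad is -0.2575.

Request:
shift_gripper:
  steps:
    - {"wz": -0.2575, "tx": 0.72, "ty": -0.8463, "tz": -0.0225, "finger_gap": 0.088}
    - {"wz": -0.2575, "tx": 0.72, "ty": -0.8463, "tz": -0.0225, "finger_gap": 0.088}
    - {"wz": -0.2575, "tx": 0.72, "ty": -0.8463, "tz": -0.0225, "finger_gap": 0.088}
    - {"wz": -0.2575, "tx": 0.72, "ty": -0.8463, "tz": -0.0225, "finger_gap": 0.088}
    - {"wz": -0.2575, "tx": 0.72, "ty": -0.8463, "tz": -0.0225, "finger_gap": 0.088}
    - {"wz": -0.2575, "tx": 0.72, "ty": -0.8463, "tz": -0.0225, "finger_gap": 0.088}
    - {"wz": -0.2575, "tx": 0.72, "ty": -0.8463, "tz": -0.0225, "finger_gap": 0.088}
    - {"wz": -0.2575, "tx": 0.72, "ty": -0.8463, "tz": -0.0225, "finger_gap": 0.088}
    - {"wz": -0.2575, "tx": 0.72, "ty": -0.8463, "tz": -0.0225, "finger_gap": 0.088}
    - {"wz": -0.2575, "tx": 0.72, "ty": -0.8463, "tz": -0.0225, "finger_gap": 0.088}
    - {"wz": -0.2575, "tx": 0.72, "ty": -0.8463, "tz": -0.0225, "finger_gap": 0.088}
    - {"wz": -0.2575, "tx": 0.72, "ty": -0.8463, "tz": -0.0225, "finger_gap": 0.088}
  squeeze: 60

```text
clock: 1.6
position: [0.4858, 0.0612, 0.2568]
eef_rot: [[-0.276, 0.961, 0.0], [0.961, 0.276, -0.0], [-0.001, 0.0, -1.0]]
force: [0.4, -1.2, 0.3]
gripper_width: 0.0879
grasp_force: 0.0
```

```bash
python3 -c "
from h import *
to((.5485,.1842,.26),16.03)"
```

```text
rv [ 0.0001  0.0005 -0.0006] d [ 0.101   0.0942 -0.0032] t 1.6
```

Scaled: 0.101 m is 0.1263, 0.1 m is 0.125.

Request:
shift_gripper:
  steps:
    - {"tx": 0.0625, "ty": 0.0588, "finger_gap": 0.088}
    - {"tx": 0.125, "ty": 0.1175, "finger_gap": 0.088}
    - {"tx": 0.1263, "ty": 0.1175, "tz": -0.0038, "finger_gap": 0.088}
    - {"tx": 0.1263, "ty": 0.1175, "tz": -0.0038, "finger_gap": 0.088}
    - {"tx": 0.1263, "ty": 0.1175, "tz": -0.0038, "finger_gap": 0.088}

```text
clock: 2.22
position: [0.5474, 0.1808, 0.2596]
eef_rot: [[-0.275, 0.962, -0.0], [0.962, 0.275, -0.001], [-0.001, -0.001, -1.0]]
force: [0.8, 0.9, 0.5]
gripper_width: 0.088
grasp_force: 0.0
```

Run:
```python
from h import *
import pickle
np.set_printoptions(suppress=True,precision=4)
o=env.observe();c=save("wrist","pics/w1.png");pickle.dump((o,c),open("w1.pkl","wb"))
to((.5485,.1842,.26),16.03)
R,t=pose(c,o)
P=np.array([[.527,.2615,.165],[.5612,.1427,.165]])
print(cv2.projectPoints(P,cv2.Rodrigues(R.T)[0],-R.T@t,np.array(c["camera_matrix"]),np.array(c["D"]))[0][:,0])
```

```text
rv [-0.0004  0.0014 -0.002 ] d [ 0.0032  0.002  -0.0002] t 2.275
[[318.8379 104.2793]
 [318.7083 240.5604]]
```

View pics/w1.png

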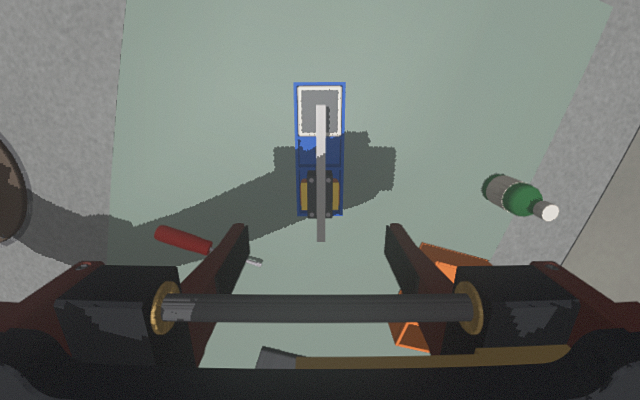

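The wrist view shows the plate edge-on at columns 317–325, rows 104–241. That is within 2 px of the projected measurement, and it sits centred between the fingers. Descend and grip.

Scaled: 0.104 m is 0.13, 0.003 m is 0.0038.

Request:
shift_gripper:
  steps:
    - {"tx": 0.0013, "ty": 0.0038, "tz": 0.0375, "finger_gap": 0.088}
    - {"tx": 0.0025, "ty": 0.0038, "tz": 0.075, "finger_gap": 0.088}
    - {"tx": 0.0038, "ty": 0.0038, "tz": 0.1063, "finger_gap": 0.088}
    - {"tx": 0.0038, "ty": 0.0038, "tz": 0.125, "finger_gap": 0.088}
    - {"tx": 0.0038, "ty": 0.0038, "tz": 0.13, "finger_gap": 0.088}
    - {"tx": 0.0038, "ty": 0.0038, "tz": 0.13, "finger_gap": 0.088}
    - {"tx": 0.0038, "ty": 0.0038, "tz": 0.13, "finger_gap": 0}
    - {"tx": 0.0038, "ty": 0.0038, "tz": 0.13, "finger_gap": 0}
    - {"tx": 0.0038, "ty": 0.0038, "tz": 0.13, "finger_gap": 0}
    - {"tx": 0.0038, "ty": 0.0038, "tz": 0.13, "finger_gap": 0}
    - {"tx": 0.0038, "ty": 0.0038, "tz": 0.13, "finger_gap": 0}
    - {"tx": 0.0038, "ty": 0.0038, "tz": 0.13, "finger_gap": 0}
  squeeze: 60

```text
clock: 3.78
position: [0.5497, 0.1865, 0.1558]
eef_rot: [[-0.276, 0.961, -0.0], [0.961, 0.276, -0.0], [-0.0, -0.0, -1.0]]
force: [0.5, -0.7, 0.2]
gripper_width: 0.0315
grasp_force: 0.0
```

Request:
shift_gripper:
  steps:
    - {"finger_gap": 0}
    - {"finger_gap": 0}
    - {"finger_gap": 0}
    - {"finger_gap": 0}
    - {"finger_gap": 0}
    - {"finger_gap": 0}
  squeeze: 60

```text
clock: 4.53
position: [0.5497, 0.1865, 0.1558]
eef_rot: [[-0.276, 0.961, -0.0], [0.961, 0.276, 0.0], [0.0, -0.0, -1.0]]
force: [-0.1, -0.4, -0.6]
gripper_width: 0.0074
grasp_force: 60.0
```

Request:
shift_gripper:
  steps:
    - {"tz": -0.0038, "finger_gap": 0}
    - {"tz": -0.01, "finger_gap": 0}
    - {"tz": -0.0188, "finger_gap": 0}
    - {"tz": -0.0313, "finger_gap": 0}
    - {"tz": -0.0438, "finger_gap": 0}
    - {"tz": -0.0563, "finger_gap": 0}
    - {"tz": -0.0688, "finger_gap": 0}
    - {"tz": -0.075, "finger_gap": 0}
    - {"tz": -0.075, "finger_gap": 0}
    - {"tz": -0.075, "finger_gap": 0}

```text
clock: 5.78
position: [0.5495, 0.1863, 0.2154]
eef_rot: [[-0.276, 0.961, -0.001], [0.961, 0.276, -0.0], [-0.0, -0.001, -1.0]]
force: [0.5, 0.1, -8.0]
gripper_width: 0.0079
grasp_force: 60.0
```

Run:
```python
from h import *
import pickle
o=env.observe();c={n:env.camera(n) for n in("scene","top")};pickle.dump((o,c),open("l1.pkl","wb"))
cv2.imwrite("pics/l1.png",cv2.resize(c["scene"]["color"][60:260,380:580,::-1],(600,600),interpolation=cv2.INTER_CUBIC))
print(np.round(o["force"],2),np.round(o["moment"],3),o["grasp_force"])
```

```text
[ 0.52  0.09 -8.03] [ 0.111 -0.155 -0.013] 59.996856451034546
```

View pics/l1.png

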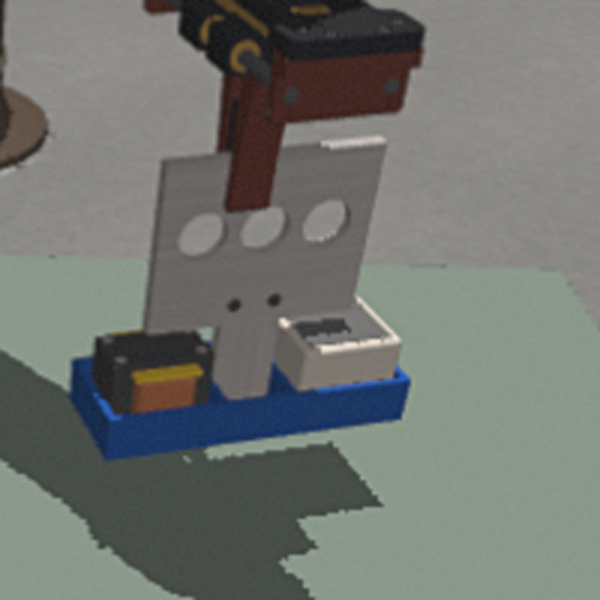

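Lifted cleanly. In the crop the carrier is level (its base slope is unchanged from before the lift) and both parts are seated, with the finger between the middle hole (265,228) and the transformer-side hole (200,235). Next I'll work out the pose in front of the pin.

```bash
python3 -c "
from h import *
to((.4425,-.2253,.225),-1.5)"
```

```text
rv [-8.000e-04  2.000e-04  3.062e-01] d [-0.366  -0.2166 -0.0094] t 5.875
```

Scaled: -0.345 m is -0.4313, -0.325 m is -0.4063, 0.3 rad is 0.0477.

Request:
shift_gripper:
  steps:
    - {"tx": -0.0125, "ty": -0.0125, "tz": -0.0125, "finger_gap": 0}
    - {"wz": 0.0016, "tx": -0.0375, "ty": -0.0313, "tz": -0.0125, "finger_gap": 0}
    - {"wz": 0.0064, "tx": -0.075, "ty": -0.0563, "tz": -0.0125, "finger_gap": 0}
    - {"wz": 0.0111, "tx": -0.1188, "ty": -0.0813, "tz": -0.0125, "finger_gap": 0}
    - {"wz": 0.0159, "tx": -0.1625, "ty": -0.1063, "tz": -0.0125, "finger_gap": 0}
    - {"wz": 0.0207, "tx": -0.2063, "ty": -0.1313, "tz": -0.0125, "finger_gap": 0}
    - {"wz": 0.0255, "tx": -0.25, "ty": -0.1563, "tz": -0.0125, "finger_gap": 0}
    - {"wz": 0.0318, "tx": -0.2938, "ty": -0.1813, "tz": -0.0125, "finger_gap": 0}
    - {"wz": 0.0366, "tx": -0.3375, "ty": -0.2063, "tz": -0.0125, "finger_gap": 0}
    - {"wz": 0.0414, "tx": -0.375, "ty": -0.2313, "tz": -0.0125, "finger_gap": 0}
    - {"wz": 0.0446, "tx": -0.4063, "ty": -0.25, "tz": -0.0125, "finger_gap": 0}
    - {"wz": 0.0477, "tx": -0.4313, "ty": -0.2625, "tz": -0.0125, "finger_gap": 0}

```text
clock: 7.38
position: [0.4421, -0.2048, 0.2264]
eef_rot: [[0.022, 1.0, -0.0], [1.0, -0.022, -0.001], [-0.001, -0.0, -1.0]]
force: [0.4, 0.9, -7.6]
gripper_width: 0.0076
grasp_force: 60.0
```

Request:
shift_gripper:
  steps:
    - {"wz": 0.001, "tx": -0.0125, "ty": -0.0038, "finger_gap": 0}
    - {"wz": 0.001, "tx": -0.0188, "ty": -0.0063, "finger_gap": 0}
    - {"wz": 0.001, "tx": -0.0188, "ty": -0.0063, "finger_gap": 0}
    - {"wz": 0.001, "tx": -0.0188, "ty": -0.0063, "finger_gap": 0}

```text
clock: 7.88
position: [0.4383, -0.2171, 0.2258]
eef_rot: [[0.024, 1.0, 0.0], [1.0, -0.024, 0.0], [0.0, 0.0, -1.0]]
force: [-0.4, 0.5, -8.2]
gripper_width: 0.0077
grasp_force: 60.0
```

Run:
```python
from h import *
import pickle
to((.4425,-.2253,.225),-1.5)
o=env.observe();c={n:env.camera(n) for n in("scene","top")};pickle.dump((o,c),open("p1.pkl","wb"))
a=cv2.resize(c["scene"]["color"][60:210,120:320,::-1],(800,600),interpolation=cv2.INTER_CUBIC)
cv2.imwrite("pics/p1.png",a)
```

```text
rv [ 0.0001 -0.0004  0.0018] d [-0.0081  0.0044  0.0008] t 7.875
```

View pics/p1.png

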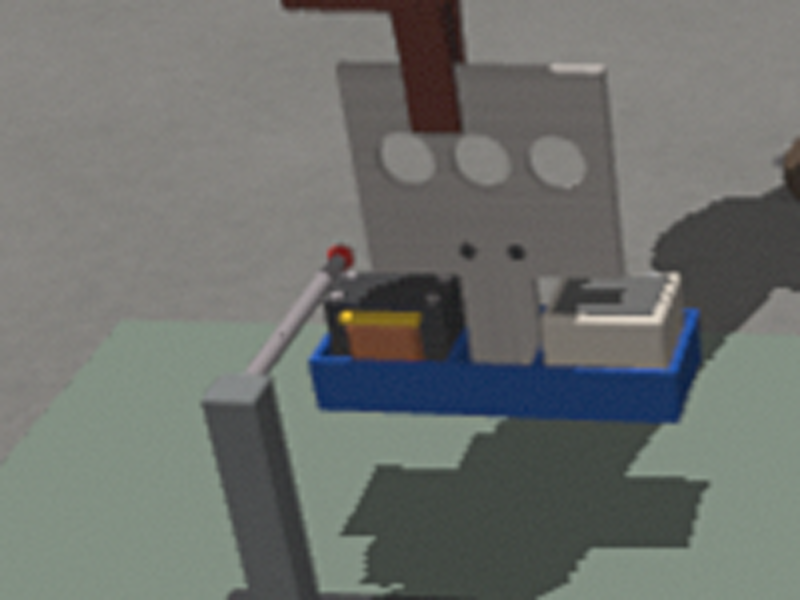

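Both parts are seated. The transformer-side hole is at crop (408,158) and the ball is at (340,256). I'll measure the hole by casting a ray onto the plate plane.

Run:
```python
from h import *
import pickle
np.set_printoptions(suppress=True,precision=4)
o,c=pickle.load(open("p1.pkl","rb"));S=c["scene"];T=c["top"]
n=np.array([1,-.024,0]);p=np.array(o["position"])+n*.004
px=lambda x,y:(120+x/4-.4,60+y/4-.4)
t,d=ray(S,[px(408,158),px(482,159),px(558,161),px(338,64),px(606,68)])
s=((p-t)@n)/(d@n);X=t+d*s[:,None];print(X-np.array(o["position"]));print(X)
img=T["color"]
hsv=cv2.cvtColor(img,cv2.COLOR_RGB2HSV)
for nm,C,roi in(("top",T,(440,195,40,25)),("scene",S,(190,110,30,25))):
    h=cv2.cvtColor(C["color"],cv2.COLOR_RGB2HSV);x,y,w,q=roi
    m=(cv2.inRange(h,(0,120,60),(8,255,255))|cv2.inRange(h,(172,120,60),(180,255,255)))[y:y+q,x:x+w]
    ys,xs=np.nonzero(m)
    if len(xs): print(nm,len(xs),xs.mean()+x,ys.mean()+y, onz(C,[(xs.mean()+x,ys.mean()+y)],.175))
# pin line check in scene: points on the pin in plane z=.175
print("pin pts",onz(S,[px(330,275),px(290,328),px(258,372)],.175))
```

```text
[[ 0.0036 -0.0175 -0.0347]
 [ 0.0044  0.0181 -0.0343]
 [ 0.0053  0.0542 -0.0344]
 [ 0.003  -0.0434  0.0101]
 [ 0.0059  0.081   0.0105]]
[[ 0.4419 -0.2346  0.1911]
 [ 0.4427 -0.199   0.1915]
 [ 0.4436 -0.1629  0.1914]
 [ 0.4412 -0.2605  0.2359]
 [ 0.4442 -0.136   0.2363]]
top 28 461.32142857142856 205.17857142857142 [[ 0.5134 -0.2472  0.175 ]]
scene 15 204.86666666666667 123.06666666666666 [[ 0.5109 -0.2484  0.175 ]]
pin pts [[ 0.5317 -0.247   0.175 ]
 [ 0.5807 -0.2488  0.175 ]
 [ 0.6178 -0.2496  0.175 ]]
```

Hole spacing comes out at 36 mm, and all three holes are at equal height, so the plate is level. The hole sits at TCP + (−0.018 y, −0.035 z). Align, then insert partway.

Scaled: 0.05 m is 0.0625, 0.015 m is 0.0188.

Request:
shift_gripper:
  steps:
    - {"tx": -0.0075, "tz": 0.0088, "finger_gap": 0}
    - {"tx": -0.015, "tz": 0.0175, "finger_gap": 0}
    - {"tx": -0.015, "tz": 0.0188, "finger_gap": 0}
    - {"tx": -0.015, "ty": 0.0125, "tz": 0.0188, "finger_gap": 0}
    - {"tx": -0.015, "ty": 0.0313, "tz": 0.0188, "finger_gap": 0}
    - {"tx": -0.015, "ty": 0.05, "tz": 0.0188, "finger_gap": 0}
    - {"tx": -0.015, "ty": 0.0625, "tz": 0.0188, "finger_gap": 0}
    - {"tx": -0.015, "ty": 0.0625, "tz": 0.0188, "finger_gap": 0}
    - {"tx": -0.015, "ty": 0.0625, "tz": 0.0188, "finger_gap": 0}

```text
clock: 9.1
position: [0.4871, -0.2313, 0.2106]
eef_rot: [[0.026, 1.0, -0.001], [1.0, -0.026, 0.0], [0.0, -0.001, -1.0]]
force: [-0.8, 0.2, -7.1]
gripper_width: 0.0076
grasp_force: 60.0
```

Run:
```python
from h import *
import pickle
o=env.observe();c={n:env.camera(n) for n in("scene",)};pickle.dump((o,c),open("p2.pkl","wb"))
cv2.imwrite("pics/p2.png",cv2.resize(c["scene"]["color"][60:210,120:320,::-1],(800,600),interpolation=cv2.INTER_CUBIC))
```

```text
(no output)
```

View pics/p2.png

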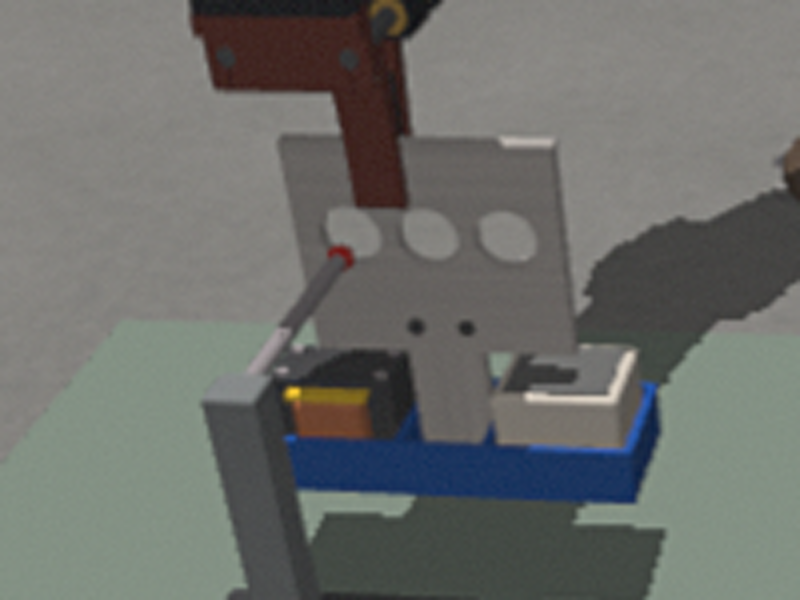

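The ball at (340,256) lies ahead of the hole at (353,233). Computed at the ball's depth, they line up within 2 mm. Insert.

Scaled: 0.065 m is 0.0813, 0.06 m is 0.075.

Request:
shift_gripper:
  steps:
    - {"tx": 0.0025, "ty": 0.0125, "finger_gap": 0}
    - {"tx": 0.0025, "ty": 0.025, "finger_gap": 0}
    - {"tx": 0.0025, "ty": 0.0375, "finger_gap": 0}
    - {"tx": 0.0038, "ty": 0.05, "finger_gap": 0}
    - {"tx": 0.0038, "ty": 0.0625, "finger_gap": 0}
    - {"tx": 0.0038, "ty": 0.075, "finger_gap": 0}
    - {"tx": 0.0038, "ty": 0.0813, "finger_gap": 0}
    - {"tx": 0.0038, "ty": 0.0813, "finger_gap": 0}
    - {"tx": 0.0038, "ty": 0.0813, "finger_gap": 0}

```text
clock: 10.28
position: [0.5523, -0.2301, 0.2107]
eef_rot: [[0.026, 1.0, -0.001], [1.0, -0.026, -0.0], [-0.0, -0.001, -1.0]]
force: [-0.8, -0.1, -8.1]
gripper_width: 0.0077
grasp_force: 60.0
```

Run:
```python
from h import *
c=env.camera("scene")
cv2.imwrite("pics/p3.png",cv2.resize(c["color"][60:210,120:320,::-1],(800,600),interpolation=cv2.INTER_CUBIC))
```

```text
(no output)
```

View pics/p3.png

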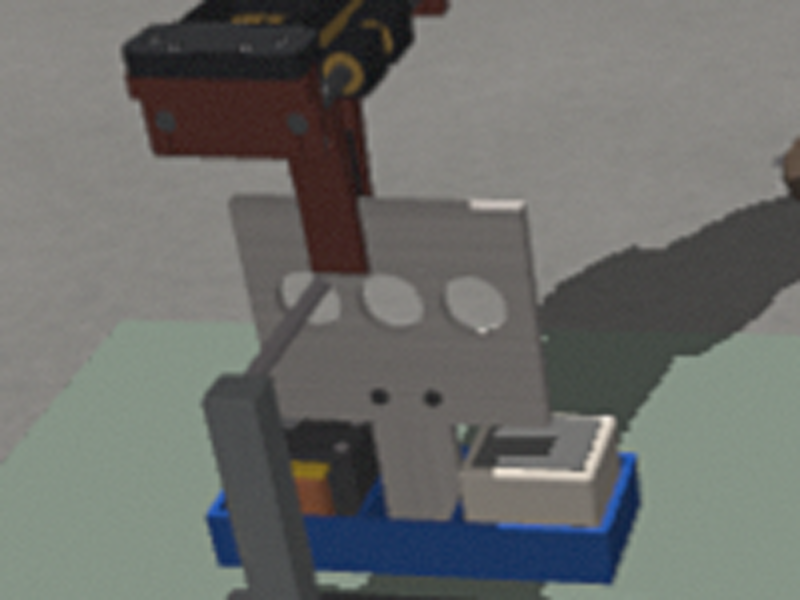

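The pin passes through the transformer-side hole and is visible through it at (325,285). Lower until the pin takes the load.

Scaled: 0.009 m is 0.0113, 0.008 m is 0.01.

Request:
shift_gripper:
  steps:
    - {"tz": 0.0038, "finger_gap": 0}
    - {"tz": 0.0075, "finger_gap": 0}
    - {"tz": 0.01, "finger_gap": 0}
    - {"tz": 0.0113, "finger_gap": 0}
    - {"tz": 0.0113, "finger_gap": 0}

```text
clock: 10.95
position: [0.5526, -0.2301, 0.2017]
eef_rot: [[0.026, 1.0, -0.0], [1.0, -0.026, 0.0], [0.0, -0.0, -1.0]]
force: [0.4, 0.3, -7.6]
gripper_width: 0.0077
grasp_force: 60.0
```

Scaled: 0.0016 m is 0.002, 0.0008 m is 0.001.

Request:
shift_gripper:
  steps:
    - {"tz": 0.001, "finger_gap": 0}
    - {"tz": 0.002, "finger_gap": 0}
    - {"tz": 0.002, "finger_gap": 0}

```text
clock: 11.32
position: [0.5528, -0.2301, 0.2006]
eef_rot: [[0.026, 1.0, 0.0], [1.0, -0.026, -0.0], [-0.0, 0.0, -1.0]]
force: [-1.3, 0.2, -4.0]
gripper_width: 0.0074
grasp_force: 60.0
```

Request:
shift_gripper:
  steps:
    - {"tz": 0.0008, "finger_gap": 0}
    - {"tz": 0.0015, "finger_gap": 0}
    - {"tz": 0.0015, "finger_gap": 0}

```text
clock: 11.7
position: [0.5529, -0.2301, 0.2003]
eef_rot: [[0.026, 1.0, 0.001], [1.0, -0.026, -0.001], [-0.001, 0.001, -1.0]]
force: [-4.1, 2.7, 6.5]
gripper_width: 0.0076
grasp_force: 60.0
```

Scaled: -0.0006 m is -0.0008.

Request:
shift_gripper:
  steps:
    - {"tz": -0.0008, "finger_gap": 0}
    - {"tz": -0.0008, "finger_gap": 0}
    - {"tz": -0.0008, "finger_gap": 0}
  squeeze: 20

```text
clock: 12.08
position: [0.553, -0.2302, 0.2003]
eef_rot: [[0.026, 1.0, 0.001], [1.0, -0.026, -0.001], [-0.001, 0.001, -1.0]]
force: [-3.7, 1.1, 5.3]
gripper_width: 0.008
grasp_force: 20.0
```

Request:
shift_gripper:
  steps:
    - {"finger_gap": 0.012}
    - {"finger_gap": 0.016}
    - {"finger_gap": 0.02}
    - {"finger_gap": 0.03}
    - {"finger_gap": 0.04}
    - {"finger_gap": 0.04}
    - {"finger_gap": 0.04}
    - {"finger_gap": 0.04}
  squeeze: 5

```text
clock: 13.08
position: [0.5526, -0.2301, 0.1996]
eef_rot: [[0.026, 1.0, 0.0], [1.0, -0.026, -0.0], [-0.0, 0.0, -1.0]]
force: [-0.5, 0.3, -1.2]
gripper_width: 0.04
grasp_force: 0.0
```

Released. Withdraw straight up, wait for it to settle, and check.

Scaled: -0.15 m is -0.1875, -0.11 m is -0.1375.

Request:
shift_gripper:
  steps:
    - {"tz": -0.0188, "finger_gap": 0.04}
    - {"tz": -0.0438, "finger_gap": 0.04}
    - {"tz": -0.0875, "finger_gap": 0.04}
    - {"tz": -0.1375, "finger_gap": 0.04}
    - {"tz": -0.1875, "finger_gap": 0.04}
    - {"tz": -0.1875, "finger_gap": 0.04}
    - {"tz": -0.1875, "finger_gap": 0.04}
    - {"tz": -0.1875, "finger_gap": 0.04}
    - {"tz": -0.1875, "finger_gap": 0.04}
    - {"tz": -0.1875, "finger_gap": 0.04}
    - {"tz": -0.1875, "finger_gap": 0.04}
    - {"tz": -0.1875, "finger_gap": 0.04}

```text
clock: 14.58
position: [0.5527, -0.2301, 0.3496]
eef_rot: [[0.026, 1.0, -0.0], [1.0, -0.026, 0.0], [0.0, -0.0, -1.0]]
force: [0.3, -0.4, 0.2]
gripper_width: 0.0401
grasp_force: 0.0
```

Request:
shift_gripper:
  steps:
    - {"finger_gap": 0.04}
    - {"finger_gap": 0.04}
    - {"finger_gap": 0.04}
    - {"finger_gap": 0.04}
    - {"finger_gap": 0.04}
    - {"finger_gap": 0.04}
    - {"finger_gap": 0.04}
    - {"finger_gap": 0.04}
    - {"finger_gap": 0.04}
    - {"finger_gap": 0.04}
    - {"finger_gap": 0.04}
    - {"finger_gap": 0.04}

```text
clock: 16.08
position: [0.5527, -0.2301, 0.3497]
eef_rot: [[0.026, 1.0, 0.0], [1.0, -0.026, -0.0], [-0.0, 0.0, -1.0]]
force: [-0.2, -0.4, 0.6]
gripper_width: 0.0399
grasp_force: 0.0
```

Run:
```python
from h import *
a=env.camera("scene")["color"]
for i in range(5): b=env.camera("scene")["color"]
print(np.abs(a[60:210,120:320].astype(int)-b[60:210,120:320]).max(2).__gt__(40).sum())
cv2.imwrite("pics/p4.png",cv2.resize(b[60:210,120:320,::-1],(800,600),interpolation=cv2.INTER_CUBIC))
```

```text
0
```

View pics/p4.png

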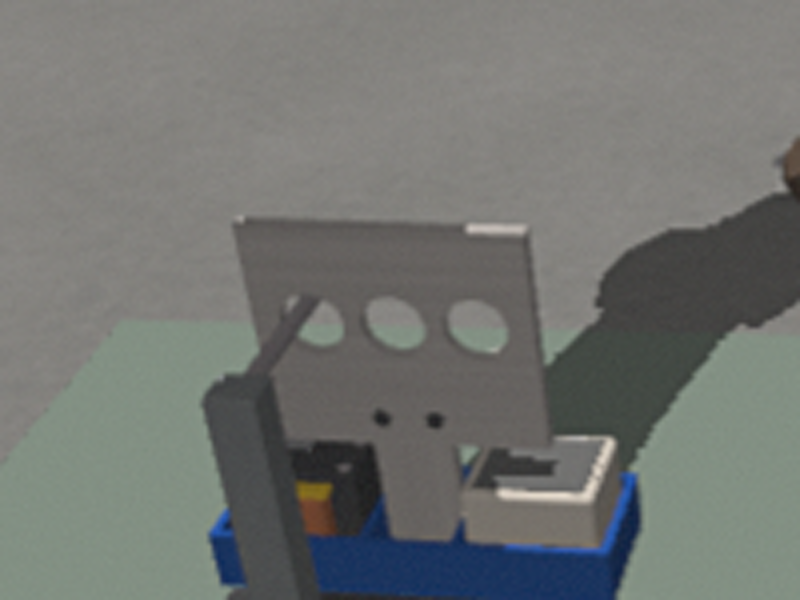

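The carrier hangs from the outer hole, with the pin at (310,300). It is level to about 1–2°, not moving between frames, and both parts are seated with the gripper clear.

```bash
python3 -c "
from cell import env
print(env.sign_off())"
```

```text
the job is handed in; nothing more can be done
None
```

I hung the carrier on the pin by the transformer-side hole and handed the job in at about 16 s. The last picture showed it still and level to within about 2°, with both parts in their pockets and the gripper clear; sign-off returned no verdict.

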